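# Pack the lunchbox, latch it and prove the latch with a pull

### The job

Pack the green lunchbox: stand every little sauce pot from the steel drainer upright on the floor of the lunchbox's narrower bay (on the left, seen from the latch side), pour all the macadamia nuts out of the glass tumbler into the wider bay, and stand the emptied tumbler upright on the drainer. With everything packed, shut the lid, slide the latch fully home over the lid's tongue, then prove that it holds: pull straight up on the lid's handle with about 15 newtons, keep that pull for a good second, never let it reach 22 newtons, then ease off and let go, leaving the box shut and latched. Leave the bowl, the mug and the spatula alone.

Things in the scene. Friction and masses are not known exactly. Their poses are not given: they have to be found in the camera images.
- box: Green plastic lunchbox, fixed to the counter, 140 x 220 x 55 mm (its x, y, z) outside, walls and floor 5 mm. Origin: centre of the underside; x points from the latch side (nearest the robot) to the hinge side, y to the left, z up. A 5 mm thick divider across y = +12 mm, its top 45 mm above the counter, makes two open bays.
- nut_bay (a point): Centre of the floor of the wider, right-hand bay (for the nuts), inside 130 mm (x) by 114 mm (y), 50 mm deep; axes as the box. It lies at x 0, y -48, z 5 mm of the box.
- pot_bay (a point): Centre of the floor of the narrower, left-hand bay (for the pots), inside 130 mm (x) by 90 mm (y), 50 mm deep; axes as the box. It lies at x 0, y +60, z 5 mm of the box. Three pots fit in a row along x, 35 mm apart; keep them to the front of the bay, clear of the open lid.
- lid (a joint): Angle of the lid, rad: 0 shut, 1.9 its stop, leaning back away from the robot. Starts open, 1.75 to 1.9. The lid (140 x 220 x 8 mm, 120 g) is hinged on the top of the box's far wall, at x +70, z 55 mm of the box. Its hinge is a little stiff, so it stays where it is near upright; pushed from behind to below about 1.1 rad, it falls shut by itself, slowed by its hinge (about 2 s), if the latch is open.
- lid_edge (a point): Middle of the lid's front edge, halfway through its thickness, 140 mm from the hinge; turns with the lid (shut: at x -70, z 59 mm of the box). A tongue 40 mm wide (y), 8 mm thick sticks out 14 mm farther in front of it.
- handle (a point): Where to pinch the lid's handle: an upright grey fin on the lid, 36 mm long (lid's x), 12 mm thick (y), standing 34 mm out of the lid's outer face (so behind it while the lid is open); it rocks freely, up to 0.3 rad either way along x, on a pin 12 mm above the lid's underside; this point is 8 mm below its top and 120 mm from the hinge along the lid. With the lid shut it lies at x -50, y 0, z 89 mm of the box (the fin's top at 97). Axes as the box when shut.
- latch (a joint): Travel of the sliding latch, m: 0 open, 0.030 fully home, to the box's right (-y). Starts open, 0 to 0.004. It rubs with about 1.5 N and stays where it is left. Home, its steel plate lies 1.5 mm above the tongue of the shut lid.
- latch_knob (a point): Centre of the top of the latch's upright grey knob, 12 (x) x 14 (y) mm, 24 mm tall, on a flat plate; with the latch open it lies at x -79, y +48, z 94 mm of the box and with the latch home at y +18. The knob's foot is at z 71 mm.
- catch (a joint): How far the sprung seat of the latch has been lifted by the lid's tongue, m: 0 at rest, 1 N of load on the latch lifts it 1 mm; it returns by itself. With the latch home, the handle lifts about 1.2 mm freely and then about 0.5 to 0.6 mm for each newton on it. A stiff arm lifting the handle in a straight vertical line reads here about 0.0055 at 10 N of upward pull, 0.009 at 15 N and 0.012 at 20 N; a hand that follows the lid's arc reads about a quarter more.
- drainer: Low stainless steel drainer board, fixed, 200 x 200 mm; its flat top is 14 mm above the counter. Origin: centre of the underside.
- tumbler: Glass tumbler, 95 mm tall, 66 mm across the rim tapering to 56 mm at the foot, wall 3 mm, 150 g; holds the nuts at the start. Origin: centre of the underside, z towards its mouth.
- pot1: A sauce pot: a closed white round pot with a grey lid, 30 mm across, 34 mm tall, 45 g (one to three are there). Origin: centre of the underside, z up; stands on the drainer at the start.
- pot2: A sauce pot: a closed white round pot with a grey lid, 30 mm across, 34 mm tall, 45 g (one to three are there). Origin: centre of the underside, z up; stands on the drainer at the start.
- pot3: A sauce pot: a closed white round pot with a grey lid, 30 mm across, 34 mm tall, 45 g (one to three are there). Origin: centre of the underside, z up; stands on the drainer at the start.
- nut1: A macadamia nut in its hard brown shell, a ball 21 mm across, 11 g, smooth and rolling easily (four to six are there). Origin: its centre. In the tumbler at the start.
- nut2: A macadamia nut in its hard brown shell, a ball 21 mm across, 11 g, smooth and rolling easily (four to six are there). Origin: its centre. In the tumbler at the start.
- nut3: A macadamia nut in its hard brown shell, a ball 21 mm across, 11 g, smooth and rolling easily (four to six are there). Origin: its centre. In the tumbler at the start.
- nut4: A macadamia nut in its hard brown shell, a ball 21 mm across, 11 g, smooth and rolling easily (four to six are there). Origin: its centre. In the tumbler at the start.
- nut5: A macadamia nut in its hard brown shell, a ball 21 mm across, 11 g, smooth and rolling easily (four to six are there). Origin: its centre. In the tumbler at the start.
- nut6: A macadamia nut in its hard brown shell, a ball 21 mm across, 11 g, smooth and rolling easily (four to six are there). Origin: its centre. In the tumbler at the start.
- bowl: White melamine bowl, 120 mm across, 55 mm tall, to be left alone. Origin: centre of the underside.
- mug: Blue mug, 76 mm across, 85 mm tall, to be left alone. Origin: centre of the underside.
- spatula: Wooden spatula, 260 mm long, lying on the counter, to be left alone.
Things that resemble listed ones, but are neither listed nor needed, are in the scene too. What is shaped like the pot2 but turquoise or yellow is not meant.

How it is judged:
On the way, in this order (a step that is already met when the one before it is completed fails the run):
1. all the pots stand in the left bay and all the nuts lie in the right bay (x of pot1 in the frame of pot_bay between -0.055 and 0.055 m and y of pot1 in the frame of pot_bay between -0.035 and 0.035 m and z of pot1 in the frame of pot_bay between -0.006 and 0.006 m and angle between each of pot1, pot2, pot3's own z axis and vertical below 0.2 rad and x of pot2 in the frame of pot_bay between -0.055 and 0.055 m and y of pot2 in the frame of pot_bay between -0.035 and 0.035 m and z of pot2 in the frame of pot_bay between -0.006 and 0.006 m and x of pot3 in the frame of pot_bay between -0.055 and 0.055 m and y of pot3 in the frame of pot_bay between -0.035 and 0.035 m and z of pot3 in the frame of pot_bay between -0.006 and 0.006 m and x of nut1 in the frame of nut_bay between -0.06 and 0.06 m and y of nut1 in the frame of nut_bay between -0.054 and 0.054 m and z of nut1 in the frame of nut_bay between -0.006 and 0.04 m and x of nut2 in the frame of nut_bay between -0.06 and 0.06 m and y of nut2 in the frame of nut_bay between -0.054 and 0.054 m and z of nut2 in the frame of nut_bay between -0.006 and 0.04 m and x of nut3 in the frame of nut_bay between -0.06 and 0.06 m and y of nut3 in the frame of nut_bay between -0.054 and 0.054 m and z of nut3 in the frame of nut_bay between -0.006 and 0.04 m and x of nut4 in the frame of nut_bay between -0.06 and 0.06 m and y of nut4 in the frame of nut_bay between -0.054 and 0.054 m and z of nut4 in the frame of nut_bay between -0.006 and 0.04 m and x of nut5 in the frame of nut_bay between -0.06 and 0.06 m and y of nut5 in the frame of nut_bay between -0.054 and 0.054 m and z of nut5 in the frame of nut_bay between -0.006 and 0.04 m and x of nut6 in the frame of nut_bay between -0.06 and 0.06 m and y of nut6 in the frame of nut_bay between -0.054 and 0.054 m and z of nut6 in the frame of nut_bay between -0.006 and 0.04 m), for 0.2 s.
2. the lid is shut and the latch is home (value of joint lid below 0.03 rad and value of joint latch above 0.024 m), for 0.2 s.
3. with the latch home, the lid is pulled up with about 15 N (roughly 9 to 20 N) for 0.8 s (value of joint latch above 0.024 m and value of joint catch between 0.0048 and 0.0155 m and contact force between the fingers and lid above 3 N), for 0.8 s.
At the end, for the whole second after the job is handed in: Lid under 0.03 rad, latch over 24 mm along, its seat at rest (under 1.5 mm); pots upright (0.2 rad) on the left bay's floor, nuts in the right bay; tumbler upright (0.1 rad), still, on the drainer's top, within 90 mm of its centre along each side (all of step 1 and all of step 2 and value of joint catch below 0.0015 m and angle between tumbler's own z axis and vertical below 0.1 rad and z of tumbler in the frame of drainer between 0.01 and 0.019 m and x of tumbler in the frame of drainer between -0.09 and 0.09 m and y of tumbler in the frame of drainer between -0.09 and 0.09 m and linear speed of tumbler below 0.02 m/s); the robot touches nothing.
It fails at once if the latch is pulled too hard (22 N or more on the handle) (value of joint catch above 0.0172 m).
It fails at once if the bowl, the mug or the spatula is shifted by more than 30 mm (distance of any of bowl, mug, spatula from where it was at the start of the episode above 0.03 m).
Of pot1, pot2, pot3 only 1 to 3 are there at a start; the rules pass over those that are not, and their reading is None.
Of nut4, nut5, nut6 only 1 to 3 are there at a start; the rules pass over those that are not, and their reading is None.
At some moment in a run one of tumbler, pot1, pot2, pot3 may be knocked a few centimetres aside while the robot is not near it.
It also fails if it takes over 210 s, if anything falls off the work surface, if the arm or the gripper's body presses on something with over 40 N, if the wrist force passes 120 N, or if a joint passes its speed limit or range.

### The arm

A 7-joint arm with a two-finger parallel gripper is mounted at the origin on the work surface. World frame = base frame: x ahead of the robot, y to its left, z up, the work surface at z = 0. Lengths are in m, angles in rad, forces in N, time in s.
With the tool pointing down it reaches from about 0.425 to 1.025 m from the base axis. Payload 9.4 kg.
Tool frame: the origin (TCP) lies at the very end of the fingers, on their centre line; the grasp point (between the pads) lies 19 mm behind it; z points along the fingers, y is the line along which they close (so a half turn about z gives the same grasp; the last joint's range is limited). The gripper opens to 85 mm and grips with 20 to 120 N. Pads are 22 mm wide; open, the fingers measure 114 mm over their backs; the gripper's body (76 mm by 85 mm) begins 54 mm behind the grasp point. The pads swing forward as they close: fully open they stand 13 mm farther back than shut.
Start: joints at [-1.311, 0.599, -0.003, 1.599, 0.002, 0.943, -0.08], TCP at [0.24, 0.684, 0.202] pointing down, gripper open.
Joint ranges: [-2.57, 2.57], [-0.35, 1.97], [-1.29, 1.29], [0.11, 2.56], [-1.05, 4.19], [0.11, 1.86], [-2.63, 2.63]. Speed limits (rad/s): [2.22, 2.22, 3.01, 3.01, 3.14, 3.14, 3.14].

### API

Orientations are given as a 3x3 rotation matrix whose columns are the frame's x, y, z axes.
In Python, from bench import bot gives the robot as it stands. Calls block until the motion is done:
- bot.move_pose(position, orientation): joint-space move of the TCP to a pose.
- bot.move_linear(position, v=0.15, rotation=None): straight line of the TCP; rotation=None keeps the orientation; v is the mean speed in m/s.
- bot.move_j(angles): joint-space move.
- bot.grip(opening): finger opening in m; the grip force is fixed at half the most; returns when the fingers have stopped.
- bot.sleep(seconds).
- bot.solve_ik(position, orientation): joint angles nearest the present ones, or None.
- bot.get_obs(): the state.
- bot.read_camera(name): name is "side" or "top" or "wrist"; returns the picture (420x560x3 uint8, red, green, blue); there is no depth.
- bot.camera_params(name): a dict with "K" (3x3 intrinsics, pixels), "eye" and "orientation" of the camera in the world. Camera axes: x right, y down, z forward; pixel columns grow to the right and rows downward; lengths in m; the calibration is good to about 2 mm. The wrist camera is an equidistant fisheye: a pixel r from the principal point sees the ray r / f radians off the axis. A picture is of the moment at which its call begins: read the wrist's pose just before it. camera_params takes no time and is no camera call; for the wrist camera it gives the pose at the moment of the call.
A pose or a line that the arm cannot do raises bot.IKError and nothing moves.
- bot.close_job(): hands the job in; it is judged then, once.
Trained networks look in the newest picture that a camera, given by its name, has taken for a name from the list of things; names that differ only in an ending like _2 or _b are one class to them, and where a whole thing is asked for, a point or a joint stands for the part that bears it (a point fixed in the world has none). Each returns a list of dicts, best first, with "conf" (0 to 1); they miss things now and then, are a little off and sometimes report something else, mostly with a low value. They report only what shows in the picture. A call takes as long as a camera call. They do not tell look-alikes from the thing itself.
- bot.look_for(name, camera): "xyz" ([x, y, z] in m, in world coordinates, good to about 4 mm: the middle of the surface that is visible of it).
The state is a dict: "t": time; "joint_positions": joint angles; "dq": joint speeds; "joint_torque": joint torques, N m; "tool_pos": TCP position; "orientation": TCP orientation; "ft_force": force on the tool from outside, world axes, zero at the start; "wrist_torque": the same for the moment, N m; "finger_gap": finger opening in m; "gripper_force": force on a finger pad.
Only numpy, scipy, OpenCV 4.12 (cv2) and the standard library are available. Lean on these libraries where they do the work, as an engineer would, in place of code of your own. Each camera call takes 0.05 s, during which the arm holds its last target. There are 200 camera calls.

## Working session

There is one attempt and no reset: what is moved stays moved. The work goes in short steps, each a Python script; the robot and the scene stay as the last script left them, time stands still between calls to the robot, and variables do not carry over. Pictures are saved under pics/ and viewed, at most 14 in all, crops included, and the job is handed in when it is done.

```bash
mkdir -p pics; ls
python3 - <<'E'
from bench import bot
import cv2,numpy as np
for c in ("top","side"):
    im=bot.read_camera(c); cv2.imwrite(f"pics/{c}0.png",im[:,:,::-1])
    p=bot.camera_params(c); print(c,np.round(p["K"],1).tolist(),np.round(p["eye"],3),np.round(p["orientation"],3).tolist())
    for n in ("box","lid_edge","handle","latch_knob","drainer","tumbler","pot1","nut1","bowl","mug"):
        print(n,[(np.round(d["xyz"],3).tolist(),round(d["conf"],2)) for d in bot.look_for(n,c)])
E
```

```text
pics
top [[406.1, 0.0, 285.9], [0.0, 406.1, 201.7], [0.0, 0.0, 1.0]] [ 0.369 -0.051  1.388] [[-0.027, -0.986, 0.166], [-1.0, 0.026, -0.009], [0.004, -0.167, -0.986]]
box [([0.554, 0.104, 0.028], 0.82)]
lid_edge [([0.501, 0.442, 0.026], 0.73), ([0.609, 0.096, 0.136], 0.69)]
handle []
latch_knob []
drainer [([0.498, -0.378, 0.011], 0.87)]
tumbler [([0.488, -0.186, 0.065], 0.51)]
pot1 [([0.422, -0.556, 0.033], 0.68), ([0.552, -0.546, 0.035], 0.48), ([0.487, -0.534, 0.035], 0.47)]
nut1 []
bowl [([0.502, 0.438, 0.026], 0.58)]
mug [([0.696, 0.372, 0.045], 0.62)]
side [[389.4, 0.0, 279.7], [0.0, 389.4, 210.5], [0.0, 0.0, 1.0]] [ 0.266 -0.838  0.88 ] [[0.929, -0.262, 0.261], [-0.37, -0.639, 0.675], [-0.01, -0.723, -0.69]]
box [([0.551, 0.098, 0.04], 0.59)]
lid_edge [([0.605, 0.084, 0.135], 0.62)]
handle [([0.647, 0.088, 0.168], 0.63)]
latch_knob [([0.433, 0.15, 0.076], 0.58)]
drainer [([0.487, -0.392, 0.012], 0.59)]
tumbler [([0.477, -0.194, 0.062], 0.84)]
pot1 [([0.482, -0.545, 0.036], 0.75), ([0.495, -0.416, 0.05], 0.68), ([0.547, -0.556, 0.035], 0.63), ([0.416, -0.562, 0.032], 0.48)]
nut1 []
bowl [([0.5, 0.455, 0.035], 0.95), ([0.43, 0.152, 0.072], 0.44)]
mug [([0.691, 0.358, 0.069], 0.51), ([0.549, 0.102, 0.042], 0.45)]
```

View pics/top0.png

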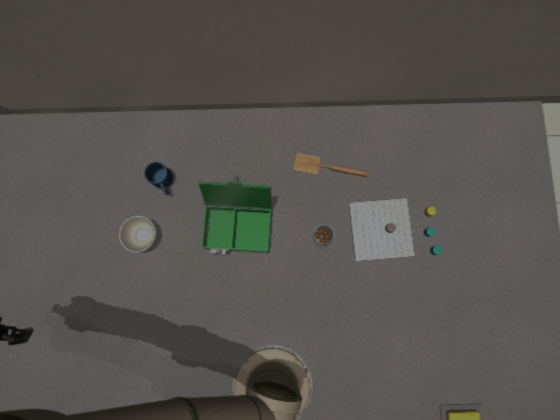

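View pics/side0.png

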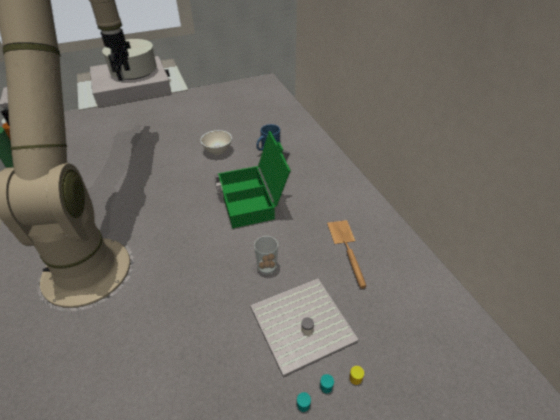

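Top: box around px (237,228), lid leaning back, latch at (220,250), one grey-lidded pot at (391,228) on the drainer, tumbler with nuts at (323,235); turquoise and yellow look-alikes stand at right. Next I'll look from the wrist over the box and the pot.

```bash
cat > h.py <<'E'
from bench import bot
import cv2,numpy as np
def Rd(a=0.0):  # tool down, closing axis y at angle a from world y
    c,s=np.cos(a),np.sin(a)
    return np.array([[c,s,0],[s,-c,0],[0,0,-1.]]) if False else np.array([[c,-s,0],[s,c,0],[0,0,1.]])@np.diag([1.,-1.,-1.])
def ray(cam,uv,p=None):
    p=p or bot.camera_params(cam); K=np.array(p["K"]); d=(np.array(uv,float)-K[:2,2])/K[0,0]
    if cam=="wrist":
        r=np.hypot(*d)+1e-12; v=np.r_[d/r*np.sin(r),np.cos(r)]
    else: v=np.r_[d,1]
    return np.array(p["eye"]),np.array(p["orientation"])@v
def plane(cam,uv,z,p=None):
    e,v=ray(cam,uv,p); return e+v*(z-e[2])/v[2]
def proj(cam,X,p=None):
    p=p or bot.camera_params(cam); K=np.array(p["K"]); c=np.array(p["orientation"]).T@(np.array(X)-p["eye"])
    if cam=="wrist":
        th=np.arctan2(np.hypot(c[0],c[1]),c[2]); d=c[:2]/(np.hypot(c[0],c[1])+1e-12)*th
    else: d=c[:2]/c[2]
    return K[:2,2]+K[0,0]*d
def shot(cam,name,crop=None,s=1):
    p=bot.camera_params(cam); im=bot.read_camera(cam)
    o=im[:,:,::-1]
    if crop: o=o[crop[1]:crop[3],crop[0]:crop[2]]
    cv2.imwrite(f"pics/{name}.png",cv2.resize(o,None,fx=s,fy=s,interpolation=cv2.INTER_CUBIC)); np.save(f"pics/{name}.npy",im)
    import pickle; pickle.dump(p,open(f"pics/{name}.pkl","wb")); return im,p
def look(n,cam): return [(np.round(d["xyz"],3).tolist(),round(d["conf"],2)) for d in bot.look_for(n,cam)]
def st():
    o=bot.get_obs(); print("t",round(o["t"],2),"pos",np.round(o["tool_pos"],4),"F",np.round(o["ft_force"],2),"gap",round(o["finger_gap"],4),"gf",np.round(o["gripper_force"],1))
E
python3 - <<'E'
from h import *
o=bot.get_obs(); print(np.round(o["orientation"],3).tolist())
bot.move_pose([0.46,0.10,0.40],Rd(0)); st()
im,p=shot("wrist","w_box"); print(np.round(p["K"],1).tolist(),np.round(p["eye"],3),np.round(p["orientation"],3).tolist())
for n in ("box","latch_knob","handle","lid_edge"): print(n,look(n,"wrist"))
bot.move_pose([0.49,-0.36,0.30],Rd(0)); st()
im,p=shot("wrist","w_dr")
for n in ("pot1","tumbler","drainer","nut1"): print(n,look(n,"wrist"))
E
```

```text
[[-0.944, 0.33, 0.0], [0.33, 0.944, -0.0], [-0.0, -0.0, -1.0]]
t 3.43 pos [0.4601 0.1008 0.3999] F [ 0.15  0.6  -0.29] gap 0.0856 gf 0.0
[[325.2, 0.0, 282.9], [0.0, 325.2, 217.1], [0.0, 0.0, 1.0]] [0.533 0.101 0.57 ] [[0.002, -0.957, -0.289], [-1.0, -0.002, -0.0], [-0.0, 0.289, -0.957]]
box [([0.565, 0.104, 0.054], 0.93)]
latch_knob [([0.433, 0.157, 0.072], 0.7)]
handle [([0.651, 0.093, 0.176], 0.65)]
lid_edge [([0.559, 0.105, 0.052], 0.64), ([0.611, 0.1, 0.146], 0.59)]
t 5.41 pos [ 0.4907 -0.359   0.3   ] F [-0.24  0.38  0.38] gap 0.0852 gf 0.0
pot1 [([0.5, -0.408, 0.047], 0.95), ([0.484, -0.541, 0.033], 0.87), ([0.549, -0.548, 0.035], 0.77), ([0.422, -0.552, 0.036], 0.63)]
tumbler [([0.474, -0.173, 0.067], 0.73)]
drainer [([0.502, -0.381, 0.014], 0.86)]
nut1 [([0.589, 0.003, 0.102], 0.53), ([0.467, -0.18, 0.028], 0.37)]
```

View pics/w_box.png

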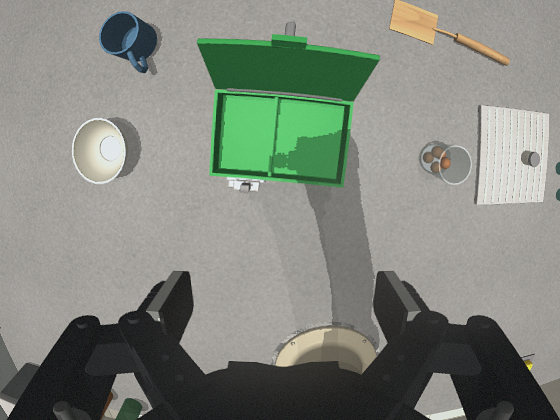

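View pics/w_dr.png

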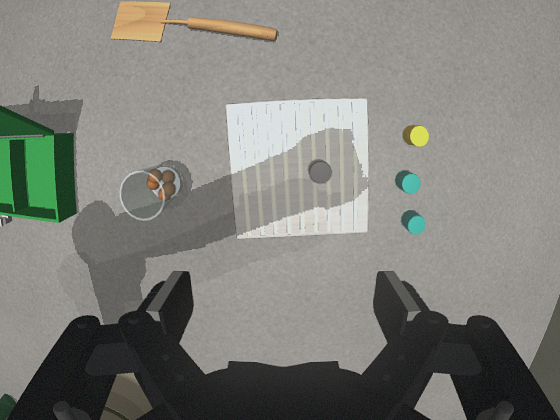

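w_box: rim front corners ≈(211,176),(344,187), rear ≈(217,90),(353,102), knob ≈(245,187), handle ≈(291,30). w_dr: pot top (320,171), tumbler rim centre (143,195), drainer corners (226,103),(367,98),(369,232),(238,238).

Run:
```python
from h import *
import pickle
from scipy.optimize import least_squares
pb=pickle.load(open("pics/w_box.pkl","rb")); pd=pickle.load(open("pics/w_dr.pkl","rb"))
c=[plane("wrist",u,0.055,pb) for u in [(211,176),(344,187),(353,102),(217,90)]]
c=np.array(c)[:,:2]; print(np.round(c,4).tolist(), [round(np.linalg.norm(c[i]-c[(i+1)%4]),3) for i in range(4)])
m=np.array([[-.07,.11],[-.07,-.11],[.07,-.11],[.07,.11]])
f=lambda q:(q[:2]+m@np.array([[np.cos(q[2]),np.sin(q[2])],[-np.sin(q[2]),np.cos(q[2])]])-c).ravel()
s=least_squares(f,[.55,.1,0]); print("box",s.x,np.round(s.fun,4)*1000)
q=s.x; W=lambda x,y,z:np.r_[q[0]+np.cos(q[2])*x-np.sin(q[2])*y,q[1]+np.sin(q[2])*x+np.cos(q[2])*y,z]
print("knob meas",plane("wrist",(245,187),.094,pb),"pred open",W(-.079,.048,.094), proj("wrist",W(-.079,.048,.094),pb))
for a in (1.7,1.75,1.8,1.85,1.9):  # handle point: along lid 120, out of outer face 30 above underside..
    t=proj("wrist",W(.07-.14*np.cos(a)-0*np.sin(a),0,.055+.14*np.sin(a)),pb); print(a,np.round(t,1))
print("pot",plane("wrist",(320,171),.048,pd),"tumbler",plane("wrist",(143,195),.095,pd),plane("wrist",(447,165),.095,pb))
d=np.array([plane("wrist",u,.014,pd)[:2] for u in [(226,103),(367,98),(369,232),(238,238)]]);print("dr",d.mean(0),d.round(3).tolist())
# green contour corners refine from hull
for nm,p in(("w_box",pb),):
    im=np.load(f"pics/{nm}.npy"); cv2.imwrite("pics/boxcrop.png",cv2.resize(im[15:205,185:395,::-1],None,fx=3,fy=3,interpolation=cv2.INTER_CUBIC))
```

```text
[[0.4468, 0.2185], [0.4286, 0.0017], [0.5669, -0.0089], [0.5856, 0.2053]] [np.float64(0.218), np.float64(0.139), np.float64(0.215), np.float64(0.139)]
box [ 0.50695297  0.10413645 -0.08539359] [-0.2  1.2 -0.8 -1.2  0.4 -2.6  0.5  2.5]
knob meas [0.43588138 0.15819861 0.094     ] pred open [0.43233474 0.15869944 0.094     ] [244.72883898 189.3145286 ]
1.7 [287.3  68.6]
1.75 [287.9  63. ]
1.8 [288.4  57.5]
1.85 [288.8  52.3]
1.9 [289.3  47.3]
pot [ 0.49930467 -0.40686023  0.048     ] tumbler [ 0.47890982 -0.18185106  0.095     ] [ 0.47675625 -0.16110899  0.095     ]
dr [ 0.4967     -0.38368583] [[0.591, -0.279], [0.601, -0.476], [0.402, -0.489], [0.393, -0.291]]
```

View pics/boxcrop.png

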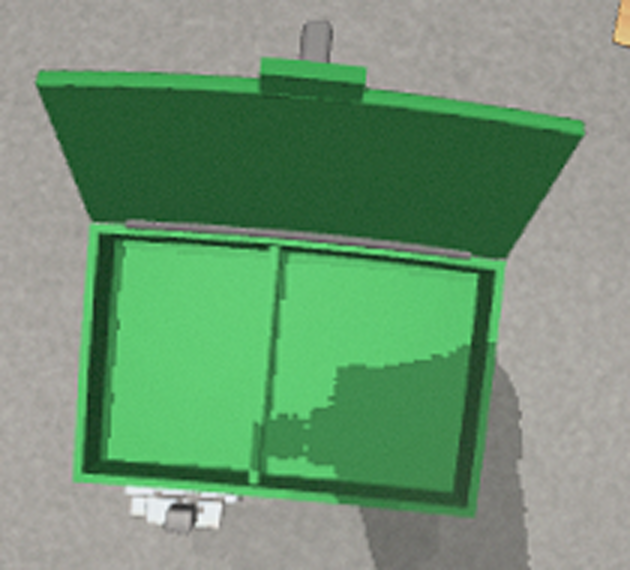

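Fit agrees with the known sizes to ~2 mm: box at (0.507, 0.104), yaw −0.085; one pot at (0.499,−0.407). Place the pot and check IK for a side grasp of the tumbler.

```bash
cat >> h.py <<'E'
Q=np.array([0.507,0.104,-0.085])
def W(x,y,z): return np.array([Q[0]+np.cos(Q[2])*x-np.sin(Q[2])*y,Q[1]+np.sin(Q[2])*x+np.cos(Q[2])*y,z])
def Rz(a): return np.array([[np.cos(a),-np.sin(a),0],[np.sin(a),np.cos(a),0],[0,0,1.]])
def Rside(az,pit=0.,roll=0.):
    """tool z at azimuth az, pitched down by pit; closing axis horizontal; roll about tool z"""
    z=np.array([np.cos(pit)*np.cos(az),np.cos(pit)*np.sin(az),-np.sin(pit)])
    y=np.array([-np.sin(az),np.cos(az),0]); x=np.cross(y,z)
    return np.c_[x,y,z]@Rz(roll)
E
python3 - <<'E'
from h import *
bot.grip(0.055)
bot.move_pose([0.4995,-0.4065,0.12],Rd(0))
bot.move_linear([0.4995,-0.4065,0.020],v=0.15); bot.grip(0.02); st()
bot.move_linear([0.4995,-0.4065,0.20],v=0.25); st()
t=W(-.028,.06,.2); bot.move_pose(t,Rd(Q[2])); 
bot.move_linear(W(-.028,.06,.014),v=0.12); st()
bot.grip(0.048); bot.move_linear(t,v=0.2); st()
shot("wrist","w_pot"); print(look("pot1","wrist"))
shot("top","t1"); print(look("tumbler","top"),look("pot1","top"))
q0=bot.get_obs()["joint_positions"]; t0=bot.get_obs()["t"]
for az in (0,0.4,.8,1.2,1.57,-1.57,-.8,-.4):
  for pit in (0,.3,.6,.9):
    r=[]
    for P in ([.479,-.18,.065],[.5,.05,.15],[.5,-.38,.09]):
      for roll in (0,np.pi):
        d=Rside(az,pit)[:,2]; r.append(bot.solve_ik(np.array(P)+.02*d,Rside(az,pit,roll)) is not None)
    print(az,pit,"".join("01"[x] for x in r))
print(bot.get_obs()["t"]-t0)
E
```

```text
t 8.08 pos [ 0.4996 -0.4065  0.0202] F [-0.03  0.08  0.49] gap 0.0198 gf 0.0
t 8.95 pos [ 0.4993 -0.4056  0.1987] F [ 1.11  0.53 -0.61] gap 0.0202 gf 0.0
t 12.71 pos [0.4842 0.1661 0.0141] F [0.83 0.26 0.02] gap 0.0199 gf 0.0
t 14.18 pos [0.4836 0.1662 0.1992] F [-0.23 -0.28 -0.1 ] gap 0.0483 gf 0.0
[]
[([0.483, -0.187, 0.071], 0.54)] [([0.551, -0.546, 0.034], 0.46)]
0 0 000011
0 0.3 000011
0 0.6 000011
0 0.9 000011
0.4 0 100011
0.4 0.3 110011
0.4 0.6 000011
0.4 0.9 110011
0.8 0 110011
0.8 0.3 110011
0.8 0.6 110011
0.8 0.9 111111
1.2 0 111111
1.2 0.3 111111
1.2 0.6 110111
1.2 0.9 111111
1.57 0 111111
1.57 0.3 111111
1.57 0.6 111111
1.57 0.9 111111
-1.57 0 111111
-1.57 0.3 111111
-1.57 0.6 111111
-1.57 0.9 111111
-0.8 0 001100
-0.8 0.3 001100
-0.8 0.6 001100
-0.8 0.9 001111
-0.4 0 000010
-0.4 0.3 000000
-0.4 0.6 000000
-0.4 0.9 000011
0.0
```

View pics/w_pot.png

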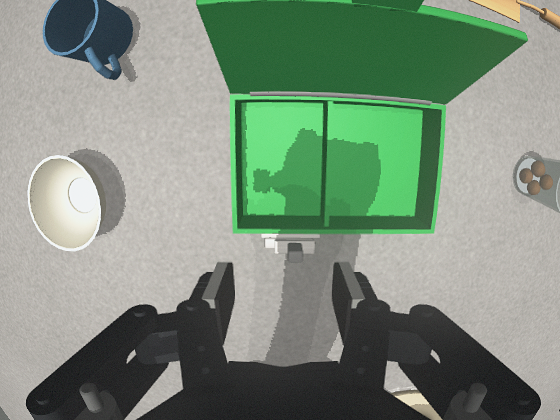

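The grasp closed on nothing (gap 20 mm) and the left bay is empty. Look again over the drainer.

Run:
```python
from h import *
import pickle
pb=pickle.load(open("pics/w_pot.pkl","rb")); print([np.round(proj("wrist",W(*c),pb),1).tolist() for c in [(-.07,.11,.055),(-.07,-.11,.055),(.07,-.11,.055),(.07,.11,.055),(-.079,.048,.094)]])
bot.grip(0.055)
bot.move_pose([0.45,-0.40,0.22],Rd(0)); st()
shot("wrist","w_dr2"); print(look("pot1","wrist"),look("tumbler","wrist"))
```

```text
[[235.0, 234.5], [436.3, 233.3], [447.7, 105.0], [231.0, 95.6], [296.4, 258.1]]
t 16.71 pos [ 0.4509 -0.3989  0.2198] F [ 0.22  0.02 -0.13] gap 0.055 gf 0.0
[([0.5, -0.407, 0.047], 0.86), ([0.548, -0.547, 0.033], 0.74), ([0.427, -0.554, 0.033], 0.74), ([0.486, -0.541, 0.034], 0.71)] [([0.476, -0.173, 0.069], 0.9)]
```

View pics/w_dr2.png

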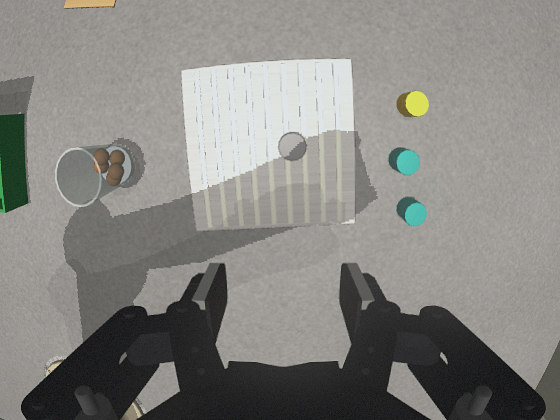

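Run:
```python
from h import *
print("pot by wrist",plane("wrist",(292,146),.048)," tcp px",proj("wrist",bot.get_obs()["tool_pos"]))
im=np.load("pics/t1.npy"); print("top",plane("top",(391,228),.048))
bot.move_pose([0.4995,-0.4065,0.075],Rd(0)); st(); print("tcp px",proj("wrist",bot.get_obs()["tool_pos"]))
shot("wrist","w_p3"); print(look("pot1","wrist"))
```

```text
pot by wrist [ 0.49780235 -0.4077914   0.048     ]  tcp px [283.77789293 252.89812108]
top [ 0.49760922 -0.40862325  0.048     ]
t 17.52 pos [ 0.499  -0.4073  0.0759] F [ 0.37 -0.4   0.38] gap 0.0547 gf 0.0
tcp px [283.79877017 252.92286665]
[([0.489, -0.538, 0.036], 0.79), ([0.501, -0.409, 0.049], 0.75), ([0.551, -0.547, 0.033], 0.75), ([0.429, -0.554, 0.028], 0.62)]
```

View pics/w_p3.png

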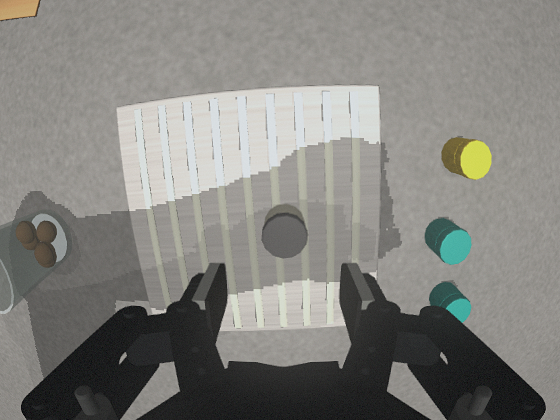

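Run:
```python
from h import *
bot.move_linear([0.499,-0.4075,0.016],v=0.1); st()
for g in (.04,.032,.026,.02):
    bot.grip(g); st()
im,p=shot("wrist","w_p4"); print(look("pot1","wrist"))
```

```text
t 18.36 pos [ 0.4989 -0.4079  0.0161] F [ 1.18 -0.79  0.06] gap 0.0549 gf 0.0
t 18.66 pos [ 0.4993 -0.4076  0.0165] F [ 0.07  0.   -0.48] gap 0.04 gf 0.0
t 18.91 pos [ 0.4991 -0.4075  0.0161] F [-0.67  0.03 -0.34] gap 0.0321 gf 0.0
t 19.13 pos [ 0.4991 -0.4076  0.0163] F [0.61 1.38 4.05] gap 0.0267 gf 36.2
t 19.35 pos [ 0.4992 -0.4077  0.0164] F [-0.12  0.66  6.14] gap 0.0252 gf 58.6
[([0.433, -0.554, 0.023], 0.86), ([0.508, -0.406, 0.049], 0.79), ([0.489, -0.538, 0.033], 0.76), ([0.55, -0.543, 0.033], 0.61)]
```

View pics/w_p4.png

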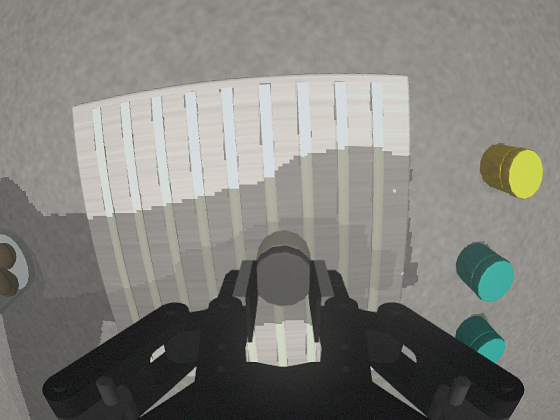

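Pot is held only on its edge: top centre at px (284,276), a bit ahead of the pads. Compute the offset and regrasp.

Run:
```python
from h import *
print("pot",plane("wrist",(284,276),.048), "p3:",end="");import pickle
print(plane("wrist",(285,235),.048,pickle.load(open("pics/w_p3.pkl","rb"))))
# fingertip pad faces in p4 at z~.03
print(plane("wrist",(245,275),.035),plane("wrist",(322,275),.035))
bot.grip(0.06); st()
shot("wrist","w_p5"); print(look("pot1","wrist"))
```

```text
pot [ 0.50059866 -0.40772799  0.048     ] p3:[ 0.49974889 -0.40819743  0.048     ]
[ 0.49436449 -0.38738389  0.035     ] [ 0.49435642 -0.42763784  0.035     ]
t 19.88 pos [ 0.4989 -0.4074  0.0158] F [-0.96 -0.01 -0.32] gap 0.0603 gf 0.0
[([0.486, -0.536, 0.032], 0.92), ([0.505, -0.41, 0.045], 0.88), ([0.435, -0.556, 0.023], 0.86), ([0.55, -0.543, 0.035], 0.59)]
```

Run:
```python
from h import *
bot.grip(0.040)
for z in (.013,.010,.008,.006,.004):
    bot.move_linear([.5,-.4078,z],v=.03); o=bot.get_obs(); print(z,np.round(o["ft_force"],1),np.round(o["tool_pos"],4))
    if o["ft_force"][2]>5: break
bot.move_linear([.5,-.4078,bot.get_obs()["tool_pos"][2]+.003],v=.03)
bot.grip(.02); st()
```

```text
0.013 [ 0.4 -0.9 -0.6] [ 0.5    -0.4077  0.0127]
0.01 [-0.2 -0.1  0.3] [ 0.4999 -0.4077  0.0098]
0.008 [ 0.3 -0.2 -0. ] [ 0.4999 -0.4078  0.0079]
0.006 [-0.3 -0.1  0.8] [ 0.5    -0.4077  0.0059]
0.004 [ 0.5 -0.1  0.1] [ 0.4999 -0.4078  0.0038]
t 22.08 pos [ 0.5001 -0.4079  0.0074] F [-1.3   0.54  4.83] gap 0.0273 gf 58.7
```

Run:
```python
from h import *
bot.grip(0.040)
for z in np.arange(.004,-.022,-.002):
    bot.move_linear([.5,-.4078,z],v=.02); o=bot.get_obs(); print(round(z,3),np.round(o["ft_force"],1),np.round(o["tool_pos"],4))
    if o["ft_force"][2]>4: break
z=bot.get_obs()["tool_pos"][2]+.004
bot.move_linear([.5,-.4078,z],v=.03)
bot.grip(.02); st(); shot("wrist","w_p6")
```

```text
0.004 [ 0.2 -0.9  0.4] [ 0.4999 -0.4077  0.0037]
0.002 [ 0.6 -0.   0.1] [ 0.4999 -0.4077  0.0019]
0.0 [-0.4 -0.4 -1.2] [ 4.999e-01 -4.078e-01 -1.000e-04]
-0.002 [ 0.2 -0.5  0.7] [ 0.4999 -0.4077 -0.0021]
-0.004 [-0.6  0.4 -0.7] [ 0.4999 -0.4077 -0.0041]
-0.006 [0.1 0.3 0.4] [ 0.4999 -0.4078 -0.0061]
-0.008 [-0.2 -0.   0.3] [ 0.5    -0.4077 -0.0081]
-0.01 [ 0.1  0.3 -0.5] [ 0.4999 -0.4077 -0.0101]
-0.012 [ 0.5  0.4 -0. ] [ 0.4999 -0.4077 -0.0121]
-0.014 [-0.3 -0.2  0.8] [ 0.4999 -0.4077 -0.0142]
-0.016 [-0.2  0.  -0.7] [ 0.5    -0.4078 -0.0161]
-0.018 [-3.2  4.1 20.3] [ 0.5    -0.4078 -0.0162]
t 26.0 pos [ 0.5    -0.4077 -0.0123] F [0.58 1.63 3.59] gap 0.0286 gf 59.0
```

View pics/w_p6.png

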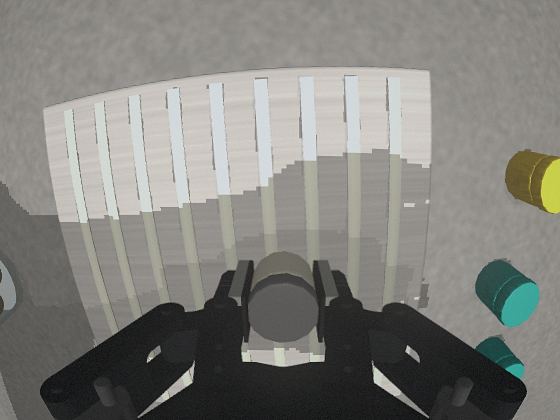

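Run:
```python
from h import *
import pickle
for nm,u,v in (("w_dr",(226,103),(367,98)),("w_p3",(117,108),(379,86)),("w_p4",(73,107),(408,76)),("w_p6",(44,108),(430,71))):
    p=pickle.load(open(f"pics/{nm}.pkl","rb"))
    for dz in (0,.02):
        a=plane("wrist",u,.014-dz,p);b=plane("wrist",v,.014-dz,p); print(nm,dz,a.round(3)[:2],b.round(3)[:2],round(np.linalg.norm(a-b),4), round(p["eye"][2],3))
```

```text
w_dr 0 [ 0.591 -0.279] [ 0.601 -0.476] 0.1975 0.47
w_dr 0.02 [ 0.592 -0.275] [ 0.602 -0.481] 0.2061 0.47
w_p3 0 [ 0.589 -0.28 ] [ 0.6   -0.476] 0.1963 0.246
w_p3 0.02 [ 0.59  -0.269] [ 0.602 -0.482] 0.2132 0.246
w_p4 0 [ 0.589 -0.28 ] [ 0.6   -0.475] 0.1952 0.187
w_p4 0.02 [ 0.591 -0.266] [ 0.603 -0.483] 0.2179 0.187
w_p6 0 [ 0.589 -0.281] [ 0.6   -0.475] 0.1949 0.158
w_p6 0.02 [ 0.592 -0.263] [ 0.604 -0.485] 0.222 0.158
```

Camera heights are right, so the fingertips really sit ~30 mm short of the reported TCP along the tool axis (contact test). I'll use that. The pot is now held; place it.

Run:
```python
from h import *
bot.move_linear([.5,-.4078,0.15],v=0.2); st()
bot.move_pose(W(-.022,.06,.15),Rd(Q[2]))
bot.move_linear(W(-.022,.06,.02),v=0.15)
for z in (0,-.012,-.016,-.018,-.020,-.022,-.024):
    bot.move_linear(W(-.022,.06,z),v=.04); o=bot.get_obs(); print(z,np.round(o["ft_force"],1))
    if o["ft_force"][2]>3: break
st(); bot.grip(0.045); 
bot.move_linear(W(-.022,.06,.15),v=0.2); st()
bot.move_pose(W(-.05,-.05,.22),Rd(Q[2]));bot.grip(.085)
shot("wrist","w_pl"); print(look("pot1","wrist"),look("tumbler","wrist"), W(-.022,.06,.039))
```

```text
t 27.01 pos [ 0.4997 -0.4071  0.1489] F [ 0.33 -0.21 -0.86] gap 0.0287 gf 59.1
0 [ 0.  -0.9 -1.1]
-0.012 [-0.2 -0.3  0.4]
-0.016 [0.  1.5 0.3]
-0.018 [ 0.8 -0.  -0.6]
-0.02 [-0.2  0.1 -0.8]
-0.022 [-1.2  1.  11. ]
t 32.18 pos [ 0.4903  0.1658 -0.0214] F [-1.2   1.02 10.97] gap 0.0286 gf 60.2
t 33.5 pos [0.4896 0.1658 0.1491] F [0.84 0.21 0.26] gap 0.045 gf 0.0
[([0.492, 0.164, 0.038], 0.73)] [([0.476, -0.179, 0.068], 0.67), ([0.437, 0.157, 0.073], 0.57)] [0.49017329 0.16565113 0.039     ]
```

View pics/w_pl.png

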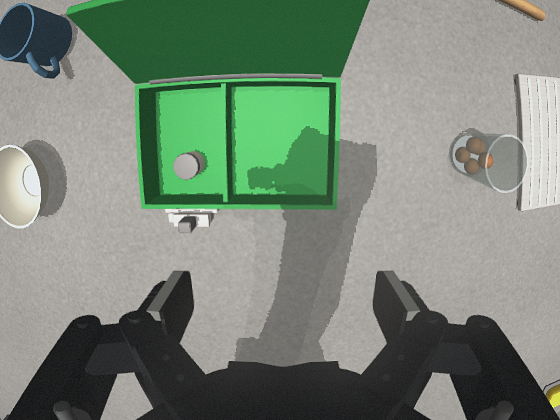

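Pot stands upright at px (187,165) in the left bay. Now plan IK for a pitched side grasp of the tumbler and pour by wrist roll.

```bash
cat >> h.py <<'E'
def rolls(): pass
E
python3 - <<'E'
from h import *
import pickle
p=pickle.load(open("pics/w_pl.pkl","rb")); print("tumbler rim",plane("wrist",(503,163),.095,p))
c=np.array([.479,-.181,.062])
az=np.pi/2+Q[2]
for pit in (.2,.35,.5):
  for az in (1.2,1.485,1.57):
   for roll in (np.pi,0):
    R=Rside(az,pit,roll); d=R[:,2]
    qg=bot.solve_ik(c+.047*d,R); qh=bot.solve_ik(c-.12*d+[0,0,.15],R)
    C=W(-.05,-.05,.13); 
    out=[]
    for th in (0,50,90,120,150):
      for s in (1,-1):
        q=bot.solve_ik(C+.047*d,Rside(az,pit,roll+s*np.radians(th))); out.append("-" if q is None else f"{s*th}:{q[6]:.2f}/{q[4]:.2f}")
    print(pit,az,roll,None if qg is None else np.round(qg,2).tolist(),None if qh is None else np.round(qh,2).tolist(),out)
E
```

```text
tumbler rim [ 0.47695685 -0.17990234  0.095     ]
0.2 1.2 3.141592653589793 [1.18, 1.2, -0.56, 1.98, -0.84, 0.97, 1.21] [1.36, 0.93, -0.55, 1.8, -0.7, 1.39, 0.91] ['-', '-', '-', '-', '-', '-', '-', '-', '-', '-']
0.2 1.2 0 [1.05, 1.15, -0.37, 1.99, -0.97, 1.1, -1.79] [0.8, 0.9, 0.37, 1.84, -0.98, 1.85, -1.75] ['-', '-', '-', '-', '-', '-', '-', '-', '-', '-']
0.2 1.485 3.141592653589793 [1.07, 1.2, -0.54, 1.82, -0.6, 1.18, 1.06] [1.26, 1.03, -0.65, 1.56, -0.5, 1.59, 0.76] ['0:0.97/-0.71', '0:0.97/-0.71', '50:0.30/-0.90', '-50:1.64/-0.53', '90:-0.31/-0.98', '-90:2.34/-0.53', '120:-0.85/-0.96', '-120:2.43/-0.12', '150:-1.29/-1.03', '-150:-2.34/-1.03']
0.2 1.485 0 [0.5, 1.18, 0.37, 1.86, -1.04, 1.72, -1.5] [0.9, 0.94, -0.0, 1.58, -0.77, 1.83, -2.0] ['0:-2.02/-0.85', '0:-2.02/-0.85', '50:2.61/-0.12', '-50:-1.03/-0.96', '90:2.34/-0.53', '-90:-0.31/-0.98', '120:1.82/-0.53', '-120:0.05/-0.83', '150:1.29/-0.53', '-150:0.60/-0.85']
0.2 1.57 3.141592653589793 [0.99, 1.18, -0.45, 1.78, -0.6, 1.28, 1.1] [1.21, 1.05, -0.66, 1.49, -0.47, 1.66, 0.74] ['0:1.19/-0.88', '0:1.19/-0.88', '50:0.39/-0.94
[... 2869 characters left out ...]
-50:-1.30/-0.82', '90:2.07/-0.37', '-90:-0.50/-0.91', '120:1.54/-0.37', '-120:0.11/-1.00', '150:1.54/-0.86', '-150:0.35/-0.73']
0.5 1.57 3.141592653589793 [1.04, 1.07, -0.59, 1.86, -0.41, 1.0, 0.89] [0.84, 0.77, -0.04, 1.58, -0.63, 1.68, 1.04] ['0:0.41/-0.25', '0:0.41/-0.25', '50:0.37/-1.02', '-50:1.28/-0.25', '90:-0.54/-0.83', '-90:1.98/-0.25', '120:-0.85/-1.02', '-120:2.50/-0.25', '150:-1.37/-1.02', '-150:-2.42/-1.02']
0.5 1.57 0 [0.32, 1.1, 0.57, 1.91, -1.04, 1.6, -1.47] [0.61, 0.8, 0.37, 1.6, -0.76, 1.82, -1.9] ['0:-1.90/-1.02', '0:-1.90/-1.02', '50:2.26/0.15', '-50:-1.02/-1.02', '90:1.98/-0.25', '-90:-0.54/-0.83', '120:1.46/-0.25', '-120:0.20/-1.02', '150:1.70/-0.96', '-150:0.55/-0.87']
```

Run:
```python
from h import *
az,pit=1.485,.35; R=Rside(az,pit,np.pi); d=R[:,2]; c=np.array([.478,-.1805,.062])
bot.move_pose([.45,-.08,.33],Rd(Q[2]))
bot.move_pose(c-.08*d+[0,0,.16],R); st(); print(np.round(bot.get_obs()["joint_positions"],2))
shot("wrist","w_t0"); print(look("tumbler","wrist"))
bot.move_linear(c-.08*d,v=.12); st()
shot("wrist","w_t1"); print(look("tumbler","wrist"))
print("rim px",proj("wrist",c+[0,0,.033]),"foot",proj("wrist",c-[0,0,.062]))
```

```text
t 37.62 pos [ 0.4721 -0.2544  0.2495] F [ 0.72  0.23 -0.8 ] gap 0.085 gf 0.0
[ 0.67  0.84  0.3   1.7  -0.84  1.81  1.27]
[([0.475, -0.174, 0.071], 0.88)]
t 39.21 pos [ 0.4718 -0.2556  0.0901] F [ 0.1   0.79 -0.03] gap 0.085 gf 0.0
[([0.476, -0.21, 0.072], 0.69)]
rim px [283.99925309 178.44441341] foot [283.73106764 268.05427352]
```

View pics/w_t1.png

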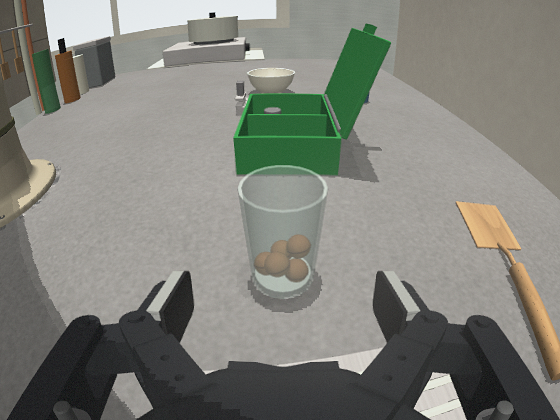

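Tumbler is centred between the fingers (rim centre px (283,189), foot ≈(283,277)), upright with nuts inside. Advance and grip.

Run:
```python
from h import *
az,pit=1.485,.35; R=Rside(az,pit,np.pi); d=R[:,2]; c=np.array([.478,-.1805,.062])
p1=plane("wrist",(283,189),.095); p2=plane("wrist",(283,276),.0); print(p1,p2)
y=(p1[1]+p2[1])/2; c[0]=c[0]; c[1]=np.clip(y,-.20,-.17); print(c)
for s in (-.03,0,.02,.035,.045):
    bot.move_linear(c+s*d,v=.08); o=bot.get_obs(); print(s,np.round(o["ft_force"],1))
    if np.linalg.norm(o["ft_force"])>5: break
bot.grip(.045); st()
bot.move_linear(bot.get_obs()["tool_pos"]+np.array([0,0,.10]),v=.1); st()
shot("wrist","w_t2"); np.save("c.npy",c)
```

```text
[ 0.47596812 -0.19533593  0.095     ] [ 4.76458902e-01 -1.90469386e-01  2.77555756e-17]
[ 0.478      -0.19290266  0.062     ]
-0.03 [-0.1 -0.3 -0.3]
0 [-0.1 -0.2  0.3]
0.02 [-0.1 -0.3 -0.1]
0.035 [-0.8 -0.4 -0.4]
0.045 [-0.6 -0.1 -0.5]
t 41.83 pos [ 0.4815 -0.151   0.0468] F [-0.42 -1.54  3.04] gap 0.0599 gf 64.2
t 42.98 pos [ 0.4814 -0.1509  0.1463] F [ 0.19 -0.14 -2.9 ] gap 0.0602 gf 64.3
```

View pics/w_t2.png

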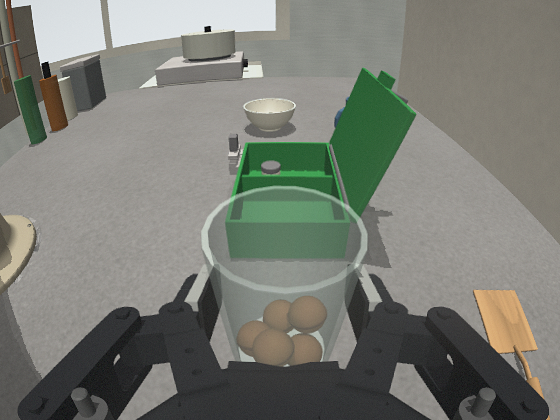

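Tumbler is held upright (gap 60 mm) with about five nuts. Carry to the right bay and pour with the mouth toward the hinge side.

Run:
```python
from h import *
az,pit=1.485,.35; R=Rside(az,pit,np.pi); d=R[:,2]
o=bot.get_obs(); bot.move_linear(o["tool_pos"]+np.array([0,0,.015]),v=.1)
bot.move_linear(W(-.045,-.05,.165)+.045*d,v=.15)
bot.move_linear(W(-.045,-.05,.135)+.045*d,v=.1); st()
q=np.array(bot.get_obs()["joint_positions"]); print(q.round(2))
for th in list(range(20,80,20))+list(range(70,112,6)):
    qq=q.copy(); qq[6]-=np.radians(th); bot.move_j(qq); bot.sleep(.1 if th<70 else .3)
st(); shot("wrist","w_po"); shot("top","t_po",(170,150,330,270),4); print(look("nut1","top"))
```

```text
t 45.6 pos [0.4614 0.1003 0.1196] F [-0.39  0.63 -1.19] gap 0.0604 gf 64.4
[ 0.85  1.02 -0.71  2.25 -1.04  0.69  1.27]
t 51.07 pos [0.4614 0.1003 0.1197] F [ 0.39 -0.81 -1.89] gap 0.0603 gf 64.5
[]
```

View pics/w_po.png

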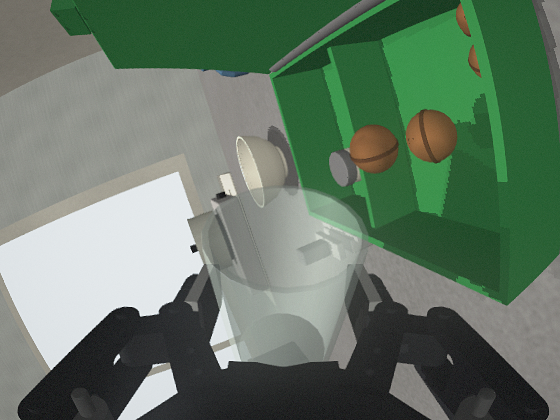

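Tumbler looks empty; nuts are visible in the bay (px (375,150),(432,135),(465,20),(475,60)), some possibly still moving. My picture views are used up, so I'll continue numerically: tilt a bit more, then set the tumbler on the drainer and count nuts by colour.

```bash
cat >> h.py <<'E'
def nuts(cam,amin=15):
    p=bot.camera_params(cam); im=bot.read_camera(cam); hsv=cv2.cvtColor(im,cv2.COLOR_RGB2HSV)
    m=((hsv[...,0]<=16)&(hsv[...,1]>90)&(hsv[...,2]>40)).astype(np.uint8)
    n,l,s,c=cv2.connectedComponentsWithStats(m); out=[]
    for i in range(1,n):
        if s[i,4]<amin: continue
        X=plane(cam,c[i],.0155,p); b=Rz(-Q[2])@(X-[Q[0],Q[1],0])
        out.append((c[i].round(0).tolist(),int(s[i,4]),s[i,2:4].tolist(),(b[:2]*1000).round(0).tolist()))
    return out
E
python3 - <<'E'
from h import *
az,pit=1.485,.35; R=Rside(az,pit,np.pi); d=R[:,2]
q=np.array(bot.get_obs()["joint_positions"]); q0=q.copy(); q0[6]+=np.radians(106)
for th in (12,24):
    qq=q.copy(); qq[6]-=np.radians(th); bot.move_j(qq); bot.sleep(.3)
print("poured",nuts("top",4)); 
bot.move_j(q0); st()
bot.move_linear(W(-.045,-.05,.20)+.045*d,v=.15); print(nuts("top",4)); print(nuts("wrist"))
D=np.array([.497,-.384,0])
bot.move_linear(np.array([.46,-.15,.18])+.045*d,v=.25)
bot.move_linear(D+[0,0,.15]+.045*d,v=.2); st()
bot.move_linear(D+[0,0,.085]+.045*d,v=.1)
for z in np.arange(.082,.066,-.002):
    bot.move_linear(D+[0,0,z]+.045*d,v=.03); o=bot.get_obs(); print(round(z,3),np.round(o["ft_force"],1))
    if o["ft_force"][2]>1.5: break
st(); bot.grip(.085)
bot.move_linear(bot.get_obs()["tool_pos"]-.11*d,v=.1); st()
shot("wrist","w_d3"); print(look("tumbler","wrist"),look("tumbler","side"))
E
```

```text
poured [([307.0, 162.0], 265, [27, 14], [252.0, -223.0]), ([324.0, 166.0], 4, [4, 1], [241.0, -282.0]), ([349.0, 170.0], 165, [39, 10], [231.0, -370.0]), ([263.0, 215.0], 17, [4, 5], [57.0, -85.0]), ([265.0, 221.0], 16, [4, 5], [35.0, -93.0]), ([260.0, 223.0], 10, [4, 3], [28.0, -73.0])]
t 54.46 pos [0.4614 0.1003 0.1196] F [ 0.55 -0.13 -2.53] gap 0.0596 gf 64.7
[([307.0, 162.0], 273, [27, 14], [252.0, -223.0]), ([324.0, 166.0], 4, [4, 1], [241.0, -285.0]), ([349.0, 170.0], 170, [39, 10], [231.0, -370.0]), ([263.0, 215.0], 17, [4, 5], [57.0, -85.0]), ([263.0, 239.0], 7, [2, 4], [-24.0, -87.0])]
[([17.0, 147.0], 1444, [37, 70], [-924.0, 639.0])]
t 57.47 pos [ 0.5006 -0.3409  0.1349] F [-0.48 -0.34 -1.67] gap 0.0599 gf 64.8
0.082 [-1.  -0.7 -1.7]
0.08 [-0.5 -0.  -1.3]
0.078 [-0.3 -0.3 -1.7]
0.076 [-0.4 -0.2  2.2]
t 59.27 pos [ 0.5008 -0.3419  0.061 ] F [-0.37 -0.24  2.22] gap 0.0605 gf 64.8
t 60.89 pos [ 0.4919 -0.4441  0.0982] F [0.41 0.7  0.24] gap 0.0848 gf 0.0
[([0.495, -0.402, 0.088], 0.63)] [([0.477, -0.194, 0.062], 0.84)]
```

Run:
```python
from h import *
bot.move_linear(bot.get_obs()["tool_pos"]+np.array([0,0,.16]),v=.2)
bot.move_pose([.43,-.1,.33],Rd(Q[2]))
bot.move_pose(W(-.06,-.05,.25),Rd(Q[2])); bot.sleep(.3); st()
print("nuts wrist",nuts("wrist")); print("net",look("nut1","wrist")); print("pot",look("pot1","wrist"),W(-.022,.06,.039))
print(nuts("side",4)); print(look("tumbler","side"))
bot.read_camera("top"); print(look("tumbler","top"),look("nut1","top"))
# box refit from wrist: knob
print(look("latch_knob","wrist"),W(-.079,.048,.084))
shot("wrist","w_n")
```

```text
t 65.13 pos [0.4433 0.0582 0.2503] F [-0.41 -0.23  0.5 ] gap 0.085 gf 0.0
nuts wrist [([514.0, 7.0], 268, [41, 18], [220.0, -399.0]), ([309.0, 89.0], 195, [17, 15], [54.0, -82.0]), ([315.0, 106.0], 196, [17, 16], [34.0, -90.0]), ([299.0, 113.0], 190, [15, 16], [24.0, -70.0]), ([316.0, 136.0], 195, [16, 16], [-5.0, -92.0]), ([314.0, 153.0], 190, [15, 16], [-26.0, -89.0])]
net [([0.475, 0.021, 0.029], 0.68), ([0.535, 0.013, 0.026], 0.62), ([0.556, 0.021, 0.02], 0.56), ([0.53, 0.035, 0.021], 0.54), ([0.501, 0.012, 0.021], 0.49), ([0.569, 0.109, 0.056], 0.49)]
pot [([0.49, 0.164, 0.036], 0.86)] [0.49017329 0.16565113 0.039     ]
[([346.0, 245.0], 708, [39, 69], [237.0, -289.0])]
[([0.495, -0.38, 0.072], 0.61)]
[([0.501, -0.387, 0.058], 0.6)] []
[([0.436, 0.154, 0.07], 0.77)] [0.4323603  0.15853362 0.084     ]
```

All five nuts are in the right bay, the pot is in place and the tumbler stands on the drainer. Shut the lid from behind.

Run:
```python
from h import *
R=Rd(Q[2]); y=-.075
bot.move_linear(W(-.06,y,.36),v=.25); bot.grip(0)
bot.move_linear(W(.165,y,.36),v=.25); bot.move_linear(W(.165,y,.14),v=.2); st()
for x in np.arange(.15,-.001,-.015):
    bot.move_linear(W(x,y,.135),v=.1); print(round(x,3),np.round(bot.get_obs()["ft_force"],1))
bot.sleep(.5); bot.move_linear(W(0.01,y,.36),v=.25); bot.sleep(1.0)
bot.move_linear(W(-.09,0,.30),v=.2); bot.sleep(.3); st()
shot("wrist","w_lid")
for n in ("handle","lid_edge","latch_knob"): print(n,look(n,"wrist"))
bot.read_camera("side"); print([look(n,"side") for n in ("handle","lid_edge","latch_knob")])
print("expect handle",W(-.05,0,.089),"knob",W(-.079,.048,.084),"lid centre",W(0,0,.063))
```

```text
t 69.3 pos [0.6657 0.0155 0.1413] F [ 0.06 -0.24  0.49] gap -0.0002 gf 0.0
0.15 [0.3 0.2 0.2]
0.135 [ 0.7 -0.2  0.1]
0.12 [ 1.   0.2 -0. ]
0.105 [ 0.6 -0.3 -0.7]
0.09 [0.4 0.1 0.2]
0.075 [ 0.3  0.6 -0.3]
0.06 [-0.2 -0.5 -0.3]
0.045 [-0.  -0.2 -1.2]
0.03 [-0.1 -0.8 -0.9]
0.015 [0.6 0.4 1. ]
0.0 [-0.4  0.3  0.2]
t 76.3 pos [0.4178 0.1113 0.3001] F [ 0.56 -0.18  0.2 ] gap -0.0 gf 0.0
handle [([0.459, 0.11, 0.099], 0.57)]
lid_edge [([0.51, 0.108, 0.063], 0.82), ([0.492, -0.354, 0.037], 0.41)]
latch_knob [([0.431, 0.156, 0.07], 0.72), ([0.51, 0.105, 0.064], 0.55)]
[[], [([0.504, 0.096, 0.065], 0.96), ([0.456, 0.105, 0.084], 0.49), ([0.437, 0.153, 0.078], 0.26)], [([0.432, 0.149, 0.078], 0.49), ([0.501, 0.091, 0.065], 0.31)]]
expect handle [0.45718052 0.10824488 0.089     ] knob [0.4323603  0.15853362 0.084     ] lid centre [0.507 0.104 0.063]
```

Lid is shut. Refit the box from the lid outline, touch the lid to calibrate the closed fingertip height, then push the latch.

Run:
```python
from h import *
import pickle
im=np.load("pics/w_lid.npy"); p=pickle.load(open("pics/w_lid.pkl","rb")); h=cv2.cvtColor(im,cv2.COLOR_RGB2HSV)
m=((h[...,0]>45)&(h[...,0]<80)&(h[...,1]>100)).astype(np.uint8); m=cv2.morphologyEx(m,cv2.MORPH_OPEN,np.ones((15,15),np.uint8))
c=max(cv2.findContours(m,0,cv2.CHAIN_APPROX_NONE)[0],key=cv2.contourArea)[:,0]
P=np.array([plane("wrist",u,.063,p)[:2]*1000 for u in c],np.float32); print(cv2.minAreaRect(P), Q)
bot.move_linear(W(.03,.0,.20),v=.2); bot.move_linear(W(.03,0,.06),v=.12)
for z in np.arange(.056,.025,-.002):
    bot.move_linear(W(.03,0,z),v=.03); o=bot.get_obs(); 
    if o["ft_force"][2]>2.5: print("touch",z,o["tool_pos"][2],np.round(o["ft_force"],1)); break
bot.move_linear(W(.03,0,.20),v=.2); st()
```

```text
((507.7580871582031, 106.41990661621094), (217.42115783691406, 138.19293212890625), 84.78631591796875) [ 0.507  0.104 -0.085]
touch 0.03399999999999998 0.034333178604664026 [-1.  -0.1  5.4]
t 82.97 pos [0.5363 0.101  0.199 ] F [-0.55  0.5  -0.62] gap -0.0003 gf 0.0
```

```bash
sed -i 's/^Q=.*/Q=np.array([0.5075,0.1055,-0.088])/' h.py
python3 - <<'E'
from h import *
R=Rd(Q[2])
bot.move_linear(W(-.079,.09,.2),v=.2,rotation=R); bot.move_linear(W(-.079,.09,.051),v=.12); st()
b=Rz(-Q[2])
for y in np.arange(.086,.022,-.002):
    bot.move_linear(W(-.079,y,.051),v=.04); o=bot.get_obs(); f=b@o["ft_force"]; print(round(y,3),np.round(f,1))
    if f[1]>7: break
st(); a=b@(np.array(o["tool_pos"])-[Q[0],Q[1],0]); print(a)
bot.move_linear(W(-.079,a[1]+.02,.051),v=.1); bot.move_linear(W(-.079,a[1]+.02,.2),v=.2)
bot.move_linear(W(-.10,0,.28),v=.2)
shot("wrist","w_la"); print(look("latch_knob","wrist"),look("handle","wrist"),W(-.079,.018,.085),W(-.05,0,.089))
E
```

```text
t 85.22 pos [0.437  0.2021 0.0514] F [ 0.26 -0.63  0.52] gap -0.0001 gf 0.0
0.086 [ 0.3  0.2 -0. ]
0.084 [ 0.1 -0.5 -0.3]
0.082 [ 0.6 -0.1 -0.7]
0.08 [0.1 0.5 0.3]
0.078 [0.  0.2 0.3]
0.076 [-0.3  0.2  0.9]
0.074 [ 0.2 -0.5  1. ]
0.072 [-0.1 -0.3  0.2]
0.07 [ 0.3  0.5 -0.3]
0.068 [-1.8 -0.   0.6]
0.066 [-0.4  0.4 -0.3]
0.064 [0.4 1.  0.6]
0.062 [-0.1  0.6 -0.1]
0.06 [-0.5  0.9  0.2]
0.058 [-0.5  1.3 -0.6]
0.056 [-0.2  0.7 -0.4]
0.054 [-0.4 -0.1 -0.5]
0.052 [0.4 0.1 0.6]
0.05 [0.1 0.7 0.3]
0.048 [ 0.1  1.  -0.9]
0.046 [-0.2  1.8  0.5]
0.044 [-0.8  0.   0.4]
0.042 [-0.1  0.8  0.2]
0.04 [ 0.2  0.6 -0.2]
0.038 [-2.4  3.6  0.4]
0.036 [-3.5  9.5  0.7]
t 91.72 pos [0.4323 0.1507 0.0512] F [-2.66  9.82  0.71] gap 0.0 gf 4.8
[-0.07885557  0.03836893  0.05122265]
[([0.43, 0.132, 0.075], 0.66)] [([0.506, 0.109, 0.064], 0.7), ([0.461, 0.11, 0.096], 0.63)] [0.43038765 0.13037338 0.085     ] [0.45769348 0.10989432 0.089     ]
```

Latch is home (stop at 9.5 N, knob at (0.430,0.132) as expected). Pinch the handle and pull in small force-guarded steps.

Run:
```python
from h import *
def F(n=8):
    a=[]
    for _ in range(n): a.append(bot.get_obs()["ft_force"]); bot.sleep(.02)
    return np.mean(a,0)
R=Rd(Q[2]); P=lambda z:W(-.047,0.001,z)
bot.grip(.03)
bot.move_linear(P(.2),v=.2,rotation=R); bot.move_linear(P(.07),v=.12); bot.move_linear(P(.044),v=.05); st()
f0=F(); print("base",f0.round(2))
for g in (.018,.014,.008): bot.grip(g); print(g,F().round(2))
st(); z0=.044; f1=F()
for k in range(1,31):
    dz=k*.0005; bot.move_linear(P(z0+dz),v=.02); f=F(4); pull=f0[2]-f[2]
    if k%3==0 or pull>12: print(round(dz,4),round(pull,2),np.round(f-f0,1))
    if pull>14: break
t=bot.get_obs()["t"]
for _ in range(7): bot.sleep(.1); print(round(f0[2]-F(5)[2],2),end=" ")
st(); print("held",bot.get_obs()["t"]-t)
for dz in np.arange(dz-.001,-.0001,-.001): bot.move_linear(P(z0+dz),v=.02)
print("eased",F()-f0); bot.grip(.03); st()
bot.move_linear(P(.20),v=.1); st()
```

```text
t 96.72 pos [0.4606 0.1107 0.0438] F [ 0.5  -0.23 -0.14] gap 0.03 gf 0.0
base [ 0.39 -0.23 -0.23]
0.018 [-0.14  0.09 -0.19]
0.014 [-0.35 -0.03  0.18]
0.008 [-0.22 -2.63  4.29]
t 97.97 pos [0.4607 0.1102 0.0441] F [ 0.37 -2.19  4.41] gap 0.0112 gf 59.4
0.0015 1.45 [ 1.  -5.  -1.5]
0.003 3.46 [ 2.  -4.8 -3.5]
0.0045 6.0 [ 2.9 -5.2 -6. ]
0.006 8.05 [ 3.6 -5.  -8. ]
0.0075 10.73 [  4.2  -5.8 -10.7]
0.0085 12.24 [  5.4  -5.3 -12.2]
0.009 13.21 [  5.4  -5.3 -13.2]
0.0095 14.07 [  6.   -5.3 -14.1]
14.22 14.77 14.47 14.24 14.04 14.34 14.11 t 105.4 pos [0.4617 0.1102 0.0529] F [  6.19  -5.33 -13.82] gap 0.0106 gf 58.4
held 1.2833000000000112
eased [ 0.94327356 -4.92155173 -1.09357224]
t 108.11 pos [0.4609 0.1113 0.0446] F [ 0.75 -0.59 -0.15] gap 0.03 gf 0.0
t 109.82 pos [0.4605 0.1106 0.1995] F [-0.45  0.4   0.28] gap 0.0299 gf 0.0
```

Pull held at ~14.3 N for 1.3 s. Final check, including whether anything was knocked.

Run:
```python
from h import *
bot.move_linear(W(-.10,0,.28),v=.2); bot.read_camera("wrist")
print("knob",look("latch_knob","wrist"),W(-.079,.018,.085),"handle",look("handle","wrist"))
for c in ("top","side"): bot.read_camera(c); print(c,look("tumbler",c),look("lid_edge",c))
```

```text
knob [([0.506, 0.109, 0.064], 0.57)] [0.43038765 0.13037338 0.085     ] handle [([0.461, 0.109, 0.096], 0.63), ([0.504, 0.108, 0.064], 0.24)]
top [] [([0.519, 0.084, 0.063], 0.6)]
side [([0.494, -0.38, 0.07], 0.65)] [([0.504, 0.096, 0.065], 0.69), ([0.5, 0.454, 0.035], 0.34), ([0.475, -0.409, 0.012], 0.22)]
```

Run:
```python
from h import *
im=bot.read_camera("wrist"); print(look("latch_knob","wrist"))
u=proj("wrist",W(-.079,.018,.094)).astype(int); a=np.load("pics/w_la.npy"); s=np.s_[u[1]-25:u[1]+25,u[0]-40:u[0]+40]
print(u,"mean diff around knob",np.abs(im[s].astype(int)-a[s]).mean())
print(bot.close_job())
```

```text
[([0.431, 0.131, 0.073], 0.82)]
[267 168] mean diff around knob 3.070333333333333
the job is handed in; nothing more can be done
None
```

The job is done and handed in: one pot, the only one on the drainer, stands in the left bay, five nuts lie in the right bay, the empty tumbler stands on the drainer, and the lid is shut and latched after holding about 14.3 N for 1.3 s.

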